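# Put the microtome's spacer set and blade guard back on their stands

## Task

Put the microtome's parts away: take the end cap off the spindle, thread all the flanged spacers that are lying about onto the spindle, hubs up, with the widest flange at the bottom and the narrowest on top, and put the cap back on the spindle's tip. Also hang the blade guard on the hook by the middle of its top bar, coming in sideways over the lip so that the hook goes through the frame's window, and let it down into the middle of the throat so that it hangs straight and still. Leave the slide box, the bottle and the dish where they are.

Things in the scene. Friction and masses are not known exactly. Their poses are not given: they have to be found in the camera images.
- spacer100: steel flanged spacer, may be absent: a flat round flange 100 mm across and 6 mm thick with a round hub 40 mm across and 12 mm tall on top of it (18 mm in all), and a 22 mm hole right through. Starts lying flat on the bench, hub up. Origin: centre of the flange's underside; z: up through the hub. About 180 g.
- spacer90: steel flanged spacer, may be absent: a flat round flange 90 mm across and 6 mm thick with a round hub 40 mm across and 12 mm tall on top of it (18 mm in all), and a 22 mm hole right through. Starts lying flat on the bench, hub up. Origin: centre of the flange's underside; z: up through the hub. About 155 g.
- spacer80: steel flanged spacer, may be absent: a flat round flange 80 mm across and 6 mm thick with a round hub 40 mm across and 12 mm tall on top of it (18 mm in all), and a 22 mm hole right through. Starts lying flat on the bench, hub up. Origin: centre of the flange's underside; z: up through the hub. About 130 g.
- spacer70: steel flanged spacer, may be absent: a flat round flange 70 mm across and 6 mm thick with a round hub 40 mm across and 12 mm tall on top of it (18 mm in all), and a 22 mm hole right through. Starts lying flat on the bench, hub up. Origin: centre of the flange's underside; z: up through the hub. About 105 g.
- spacer60: steel flanged spacer, may be absent: a flat round flange 60 mm across and 6 mm thick with a round hub 40 mm across and 12 mm tall on top of it (18 mm in all), and a 22 mm hole right through. Starts lying flat on the bench, hub up. Origin: centre of the flange's underside; z: up through the hub. About 80 g.
- stand: spacer stand, fixed to the bench (place varies): round grey base 110 mm across and 12 mm thick with a vertical steel spindle 16 mm in diameter in the middle. Origin: centre of the base's underside; z up along the spindle. Spacers threaded on rest on the base and on one another, 18 mm apart; one let go on the spindle slides down freely.
- spindle_tip (a point): top end of the spindle, 134 mm above the bench; its last 6 mm taper to 8 mm across
- cap: knurled aluminium end cap, 38 mm across, 40 mm tall, blind hole in its underside 20 mm across, 26 mm deep. Starts loose on the spindle's top (no screw thread); seated, it hangs on the spindle's tip, its underside 108 mm above the bench, clear of the spacers. Stands on the bench by itself. Origin: centre of its underside; z up. 80 g.
- guard: aluminium blade guard: upright frame standing on a foot plate 44 (x) by 120 (y) by 12 mm. Two 10 mm square side bars; a 10 mm square top bar along y, underside 90 mm, top 100 mm above the foot's underside; window 100 mm wide, 78 mm tall. Black grip 20 mm square on the bar's middle, 100 to 145 mm high. Same front and back. Origin: centre of foot's underside; x through the window, z up. 280 g.
- guard_bar (a point): middle of the underside of the guard's top bar, 90 mm above its foot's underside
- hook: side-opening hook, fixed (place, yaw vary): base 90 mm across, 12 mm thick; 16 mm post 178 mm tall; at its top a 10 mm round bar runs out 82 mm along the hook's -x (roughly towards the robot), sags into a shallow throat and turns up in a lip at the free end. Nothing above it. Origin: centre of the base's underside; z up.
- hook_throat (a point): lowest point of the hook bar's upper side, 42 mm in front of the post's axis (along the hook's -x), 171 mm above the bench: where the guard's top bar comes to rest, lying across the hook (along the hook's y). Axes as the hook's.
- hook_tip (a point): top of the hook's lip at its free end, 82 mm in front of the post's axis, 197 mm above the bench
- slide_box: bystander: blue-grey slide box 85 by 200 by 34 mm; leave alone. Origin: centre of its underside
- oil_bottle: bystander: amber bottle 44 mm across, 85 mm tall; leave alone. Origin: centre of its underside
- dish: bystander: glass dish 90 mm across, 22 mm tall; leave alone. Origin: centre of its underside
There are look-alikes about, which are no part of the job. Leave any orange look-alike of the spacer60 alone.

How it is judged:
By the outcome, as a careful person would: the job done as asked, in the order asked, and still so for the second after the job is handed in, with the robot touching nothing.
Of spacer100, spacer90, spacer80, spacer70, spacer60 only 3 to 5 are there at a start; the rules pass over those that are not, and their reading is None.
At some moment in a run one of spacer100, spacer90, spacer80, spacer70, spacer60 may be knocked a few centimetres aside while the robot is not near it.
It also fails if it takes over 210 s, if anything falls off the work surface, if the arm or the gripper's body presses on something with over 40 N, if the wrist force passes 120 N, or if a joint passes its speed limit or range.

## Robot

A 6-joint arm with a two-finger parallel gripper is mounted at the origin on the work surface. World frame = base frame: x ahead of the robot, y to its left, z up, the work surface at z = 0. Lengths are in m, angles in rad, forces in N, time in s.
With the tool pointing down it reaches from about 0.35 to 0.775 m from the base axis. Payload 7.3 kg.
Tool frame: the origin (TCP) lies midway between the tips of the shut fingers; the grasp point (between the pads) lies 19 mm behind it; z points along the fingers, y is the line along which they close (so a half turn about z gives the same grasp; the last joint's range is limited). The gripper opens to 92 mm and grips with 3 to 60 N. Pads are 19 mm wide; open, the fingers measure 130 mm over their backs; the gripper's body (75 mm by 190 mm) begins 47 mm behind the grasp point.
Start: joints at [-1.325, 0.342, 1.524, -0, 1.275, -0.146], TCP at [0.2, -0.485, 0.227] pointing down, gripper open.
Joint ranges: [-2.53, 2.53], [-0.77, 2.02], [0.04, 2.7], [-1, 4.14], [0.28, 2.66], [-3.11, 3.11]. Speed limits (rad/s): [2.57, 2.57, 3.14, 3.14, 3.14, 3.14].

## Interface

Orientations are given as [roll, pitch, yaw] about the fixed x, y, z axes, in that order (R = Rz(yaw) Ry(pitch) Rx(roll)).
In Python, from cell import monitor, vision, workorder gives the robot as it stands.
- The arm moves only by the tool move_arm, never from a script. Its argument "rows" is a list of rows, each a list of 5 numbers: the shift along the world's x, y, z in mm, then the turn about the world's z in rad, then the closure, from -1 (fully open) to 1 (shut). A call has 1 to 12 rows; each row shifts and turns the commanded pose from where the row before left it; what a row does not reach is not made up. A row lasts 1/10 s, in which the tool goes at most 50 mm and 8.59 degrees, less where a joint would pass 70% of its speed; a pose out of reach is approached as far as the arm can. A call is refused whole if a number of a shift passes 50 or a number of a turn 0.15, either way. A call with a gripper value outside its range is refused whole. The fingers move at their own pace and stop on an object; "newtons" is the grip in N (left out, the last holds). Time passes only in rows, so rows that do not move let the fingers close. It gives the time, the measured TCP pose, the force, the opening and the grip force at its end, in the units of the state.
- monitor.observe(): the state, without advancing time (a new reading comes with each control period).
- vision.read_camera(name): name is "side" or "top"; returns the picture (420x560x3 uint8, red, green, blue); there is no depth.
- vision.get_calibration(name): a dict with "K" (3x3 intrinsics, pixels), "k1" (the pictures are not rectified: a ray, as slopes to the right and down, at radius r is drawn at 1 + k1 r^2 times it, then the intrinsics apply), "T" (4x4, takes a point from camera to world coordinates). Camera axes: x right, y up, looking along -z (the intrinsics and any distortion apply to the point x, -y, -z); pixel columns grow to the right and rows downward; lengths in m; the calibration is good to about 2 mm. A picture is of the moment at which its call begins. get_calibration takes no time and is no camera call.
- workorder.hand_in(): hands the job in; it is judged then, once.
The state is a dict: "time": time; "qpos": joint angles; "qvel": joint speeds; "joint_efforts": joint torques, N m; "tool_pos": TCP position; "tool_rot": TCP orientation; "contact_force": force on the tool from outside, world axes, zero at the start; "torque": the same for the moment, N m; "opening": finger opening in m; "grip_force": force on a finger pad.
Only numpy, scipy, OpenCV 4.12 (cv2) and the standard library are available. Lean on these libraries where they do the work, as an engineer would, in place of code of your own. Each camera call takes 0.05 s, during which the arm holds its last target. There are 200 camera calls.

## Working session

There is one attempt and no reset: what is moved stays moved. The work goes in short steps, Python scripts to look and compute and a tool call to move; the robot and the scene stay as the last step left them, time stands still between calls to the robot, and variables do not carry over. Pictures are saved under pics/ and viewed, at most 14 in all, crops included, and the job is handed in when it is done.

Besides the shell and the picture viewer there is one more tool, called after ">>>" as name(argument=value, ...), one argument or row to a line, values as JSON. move_arm: Moves the arm, as the interface text tells. Its arguments: {"type":"object","properties":{"rows":{"type":"array","items":{"type":"array","items":{"type":"number"}}},"newtons":{"type":"number"}},"required":["rows"]}

```bash
mkdir -p pics; ls; python3 - <<'E'
from cell import monitor, vision
import cv2
print(monitor.observe())
for n in("top","side"):
    im=vision.read_camera(n); cv2.imwrite(f"pics/{n}0.png",cv2.resize(im[:,:,::-1],(800,600),interpolation=cv2.INTER_CUBIC))
    cv2.imwrite(f"{n}0raw.png",im[:,:,::-1])
    print(n,vision.get_calibration(n))
E
```

```text
pics
{'time': 0.0, 'qpos': array([-1.32501454e+00,  3.42746534e-01,  1.52504327e+00, -1.15434428e-05,
        1.27538108e+00, -1.46033148e-01]), 'qvel': array([-0.00095267,  0.00047098, -0.00075761, -0.00077618,  0.00011514,
       -0.00063334]), 'joint_efforts': array([-4.90674047e-04, -4.31242311e+01, -2.44218081e+01,  7.19103660e-02,
        5.59554622e-02, -1.23572936e-04]), 'tool_pos': array([ 0.20037908, -0.48480706,  0.22602344]), 'tool_rot': array([-3.14002961e+00, -2.18736217e-04,  3.91818133e-01]), 'contact_force': array([ 0.19706841, -0.18505033, -0.56334508]), 'torque': array([ 0.00773676,  0.03695419, -0.032946  ]), 'grip_force': 0.0, 'opening': 0.09160004214621123}
top {'K': array([[427.87662591,   0.        , 274.36734706],
       [  0.        , 427.87662591, 208.05679203],
       [  0.        ,   0.        ,   1.        ]]), 'k1': -0.12789325281481712, 'T': array([[-0.00765087,  0.98834376, -0.1520463 ,  0.38132952],
       [-0.99962188, -0.01157527, -0.02494222, -0.01982037],
       [-0.02641146,  0.15179798,  0.98805861,  1.4067512 ],
       [ 0.        ,  0.        ,  0.        ,  1.        ]])}
side {'K': array([[506.31499671,   0.        , 290.1515895 ],
       [  0.        , 506.31499671, 208.38721581],
       [  0.        ,   0.        ,   1.        ]]), 'k1': 0.03991348267712849, 'T': array([[-0.971425  ,  0.13764263, -0.19335972,  0.31334657],
       [-0.23708895, -0.60069885,  0.76351144,  1.0165392 ],
       [-0.01105924,  0.78753755,  0.61616743,  0.93651774],
       [ 0.        ,  0.        ,  0.        ,  1.        ]])}
```

View pics/top0.png

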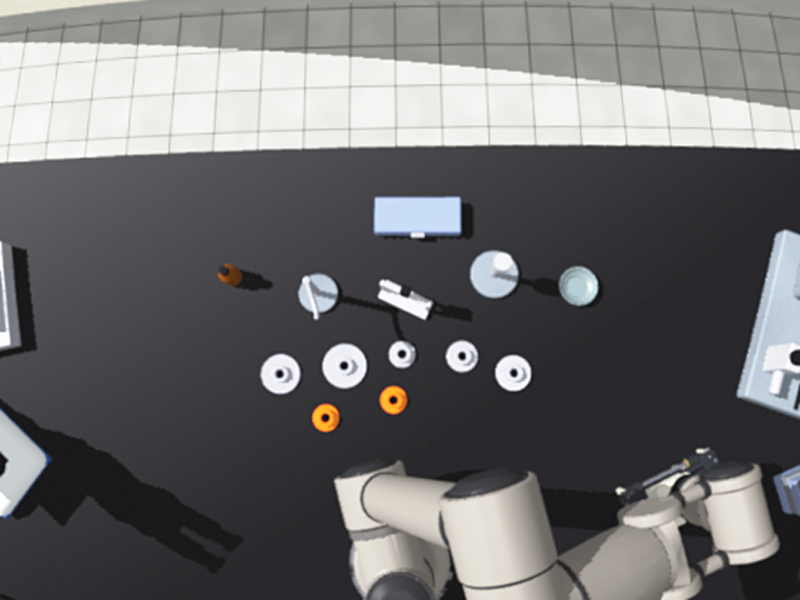

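View pics/side0.png

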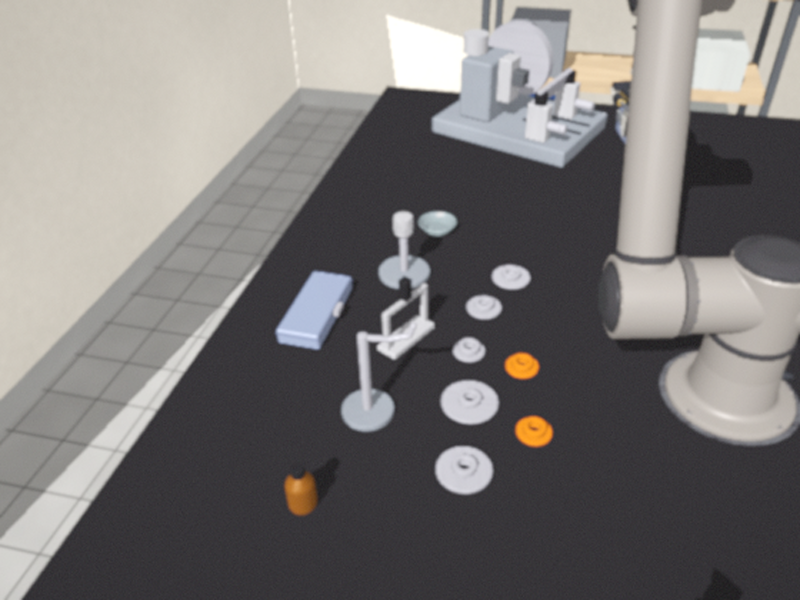

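```bash
cat > h.py <<'E'
import numpy as np, cv2
from scipy.optimize import least_squares
from cell import monitor, vision
C={n:vision.get_calibration(n) for n in("top","side")}
def ray(n,uv):
    c=C[n];K=c["K"];uv=np.atleast_2d(np.asarray(uv,float))
    d=np.array([c["k1"],0,0,0,0.])
    p=cv2.undistortPointsIter(uv[:,None],K,d,None,None,(3,100,1e-10))[:,0]
    v=np.c_[p[:,0],-p[:,1],-np.ones(len(p))]@c["T"][:3,:3].T
    return c["T"][:3,3],v
def plane(n,uv,z):
    o,v=ray(n,uv); return o+v*((z-o[2])/v[:,2])[:,None]
def proj(n,P):
    c=C[n];q=(np.atleast_2d(P)-c["T"][:3,3])@c["T"][:3,:3]
    return cv2.projectPoints(q*[1,-1,-1],np.zeros(3),np.zeros(3),c["K"],np.array([c["k1"],0,0,0.]))[0][:,0]
def tri(a,b):
    "a: top pixel, b: side pixel"
    r=[ray("top",a),ray("side",b)];A=0;B=0
    for o,v in r:
        d=v[0]/np.linalg.norm(v[0]);M=np.eye(3)-np.outer(d,d);A=A+M;B=B+M@o
    x=np.linalg.solve(A,B);return x
def circ(P):
    r=least_squares(lambda q:np.hypot(P[:,0]-q[0],P[:,1]-q[1])-q[2],[*P[:,:2].mean(0),.04],loss="soft_l1",f_scale=.001).x
    return r
def flanges(n,im,guess,z=.006,box=26,thr=110):
    out=[]
    for g in guess:
        u,v=np.round(proj(n,[*g[:2],z])[0]).astype(int)
        x0,y0=max(u-box,0),max(v-box,0)
        c=cv2.cvtColor(im[y0:v+box,x0:u+box],cv2.COLOR_RGB2GRAY)
        s=8;c=cv2.resize(c,None,fx=s,fy=s,interpolation=cv2.INTER_CUBIC)
        cs,_=cv2.findContours((c>thr).astype(np.uint8),cv2.RETR_EXTERNAL,cv2.CHAIN_APPROX_NONE)
        k=max(cs,key=cv2.contourArea)[:,0].astype(float)
        k=(k+.5)/s-.5+[x0,y0]
        out.append(circ(plane(n,k,z)))
    return np.array(out)
def crop(im,x0,y0,x1,y1,s,f):
    cv2.imwrite(f,cv2.resize(im[y0:y1,x0:x1,::-1],None,fx=s,fy=s,interpolation=cv2.INTER_CUBIC))
E
python3 - <<'E'
from h import *
t=cv2.imread("top0raw.png")[:,:,::-1];s=cv2.imread("side0raw.png")[:,:,::-1]
g=plane("top",np.array([(280,374),(344,366),(402,354),(462,356),(514,373)])*.7-.0,.006)
np.set_printoptions(precision=4,suppress=True)
print(flanges("top",t,g)); print(flanges("side",s,g,thr=110))
a=t[165:235,200:370];b=s[140:310,230:320]
crop(t,200,165,360,235,5,"pics/tc.png"); crop(s,230,140,320,310,3.5,"pics/sc.png")
big=np.zeros((595,800,3),np.uint8)
x=cv2.imread("pics/tc.png");print(x.shape,cv2.imread("pics/sc.png").shape)
E
```

```text
[[ 0.4229  0.2753  0.0466]
 [ 0.4407  0.127   0.0516]
 [ 0.4655 -0.004   0.0308]
 [ 0.4599 -0.1418  0.0367]
 [ 0.4204 -0.2583  0.0416]]
[[ 0.4242  0.2768  0.0478]
 [ 0.4421  0.1286  0.0534]
 [ 0.4674 -0.0029  0.0338]
 [ 0.4612 -0.1397  0.0398]
 [ 0.4213 -0.2564  0.0457]]
(350, 800, 3) (595, 315, 3)
```

View pics/tc.png

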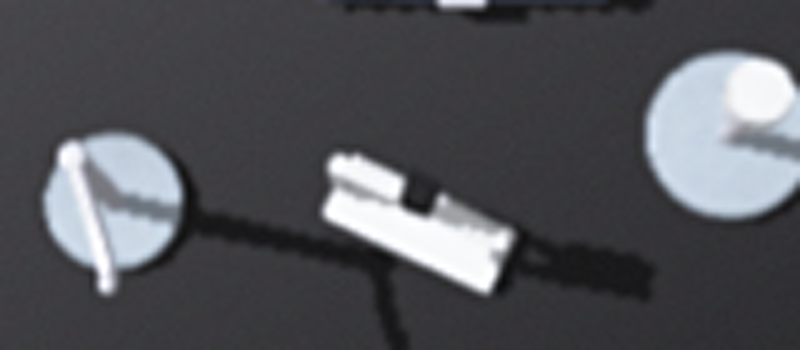

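View pics/sc.png

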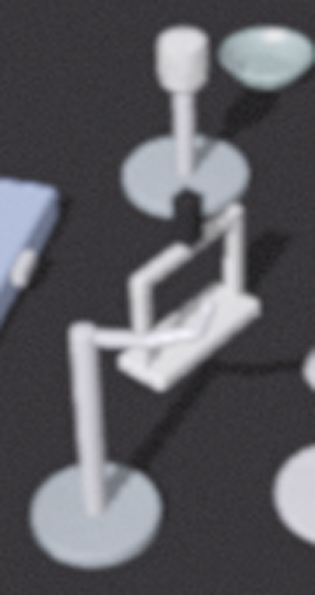

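```bash
python3 - <<'E'
from h import *
np.set_printoptions(precision=4,suppress=True)
t=cv2.imread("top0raw.png")[:,:,::-1];s=cv2.imread("side0raw.png")[:,:,::-1]
T=lambda x,y:((x+.5)/5-.5+200,(y+.5)/5-.5+165)
S=lambda x,y:((x+.5)/3.5-.5+230,(y+.5)/3.5-.5+140)
st=plane("top",[T(728,134)],.012);hk=plane("top",[T(115,200)],.012)
for n,im in(("top",t),("side",s)):
    print(n,flanges(n,im,[*st,*hk],z=.012,box=25,thr=100))
print("cap top",tri(T(761,91),S(182,44)))
print("post top",tri(T(70,153),S(82,331)),"tip",tri(T(107,286),S(212,300)))
print("hook via z",plane("top",[T(70,153)],.178),plane("top",[T(107,286)],.192))
print("grip top",tri(T(424,186),S(187,196)))
f=plane("top",[T(324,211),T(492,296)],.012);print("foot front edge top",f,np.arctan2(*(f[0]-f[1])[[0,1]]),np.linalg.norm(f[0]-f[1]))
f=plane("side",[S(118,352),S(160,383),S(262,306)],.012);print("foot side",f,[np.linalg.norm(f[i]-f[i+1]) for i in(0,1)])
# side foot corners & top view together
b=plane("top",[T(330,164),T(514,237)],.1);print("bar",b,np.linalg.norm(b[0]-b[1]))
E
```

```text
top [[ 0.6493 -0.2207  0.0567]
 [ 0.609   0.1894  0.0468]]
side [[ 0.6191 -0.2218  0.0881]
 [ 0.611   0.1915  0.0504]]
cap top [ 0.6502 -0.2219  0.144 ]
post top [0.6108 0.1895 0.1788] tip [0.5295 0.1636 0.1992]
hook via z [[0.6107 0.1896 0.178 ]] [[0.5301 0.1646 0.192 ]]
grip top [ 0.5945 -0.0182  0.1409]
foot front edge top [[ 0.6005  0.0483  0.012 ]
 [ 0.5428 -0.0617  0.012 ]] 0.4831421327745823 0.12419441415293392
foot side [[ 0.6416  0.0251  0.012 ]
 [ 0.6002  0.0522  0.012 ]
 [ 0.5436 -0.0548  0.012 ]] [np.float64(0.04949885634193601), np.float64(0.12108263550535897)]
bar [[ 0.6162  0.0401  0.1   ]
 [ 0.5691 -0.0732  0.1   ]] 0.12272709455957131
```

>>> move_arm(
  rows=[
    [30, 18, 0, -0.1, -1],
    [30, 18, 0, -0.1, -1],
    [30, 18, 0, -0.1, -1],
    [30, 18, 0, -0.092, -1],
    [30, 18, 0, 0, -1],
    [30, 18, 0, 0, -1],
    [30, 18, 0, 0, -1],
    [30, 18, 0, 0, -1],
    [30, 18, 0, 0, -1],
    [30, 18, 0, 0, -1],
    [30, 18, 0, 0, -1],
    [30, 18, 0, 0, -1],
  ],
  newtons=25,
)

```text
time: 1.3
tool_pos: [0.5614, -0.2682, 0.2262]
tool_rot: [-3.141, 0.001, -0.0]
contact_force: [0.7, -0.3, 0.1]
opening: 0.092
grip_force: 0.0
```

>>> move_arm(
  rows=[
    [30, 16, 0, 0, -1],
    [30, 16, 0, 0, -1],
    [29, 14.5, 0, 0, -1],
    [0, 0, -30, 0, -1],
    [0, 0, -30, 0, -1],
    [0, 0, -30, 0, -1],
    [0, 0, -25, 0, -1],
    [0, 0, 0, 0, 0.2],
    [0, 0, 0, 0, 1],
    [0, 0, 0, 0, 1],
    [0, 0, 0, 0, 1],
    [0, 0, 0, 0, 1],
  ],
  newtons=20,
)

```text
time: 2.5
tool_pos: [0.65, -0.223, 0.1131]
tool_rot: [3.141, -0.002, -0.0]
contact_force: [0.0, 0.5, -0.1]
opening: 0.0564
grip_force: 0.0
```

>>> move_arm(
  rows=[
    [0, 0, 0, 0, 1],
    [0, 0, 0, 0, 1],
    [0, 0, 0, 0, 1],
    [0, 0, 0, 0, 1],
    [0, 0, 0, 0, 1],
    [0, 0, 0, 0, 1],
  ],
)

```text
time: 3.1
tool_pos: [0.6496, -0.2228, 0.112]
tool_rot: [3.141, -0.0, -0.0]
contact_force: [-0.2, 0.9, 3.2]
opening: 0.0381
grip_force: 20.0
```

>>> move_arm(
  rows=[
    [0, 0, 10, 0, 1],
    [0, 0, 25, 0, 1],
    [0, 0, 25, 0, 1],
    [-25, -23, 0, 0, 1],
    [-25, -23, 0, 0, 1],
    [-25, -23, 0, 0, 1],
    [-25, -23, 0, 0, 1],
    [-30, -26, 0, 0, 1],
    [0, 0, -30, 0, 1],
    [0, 0, -30, 0, 1],
    [0, 0, -30, 0, 1],
    [0, 0, -30, 0, 1],
  ],
)

```text
time: 4.3
tool_pos: [0.5195, -0.3409, 0.0512]
tool_rot: [3.141, -0.0, -0.001]
contact_force: [-0.3, 0.0, -0.9]
opening: 0.0383
grip_force: 20.0
```

>>> move_arm(
  rows=[
    [0, 0, -30, 0, 1],
    [0, 0, -12, 0, 1],
    [0, 0, -4, 0, 1],
    [0, 0, 0, 0, 1],
    [0, 0, 0, 0, 1],
  ],
)

```text
time: 4.8
tool_pos: [0.5204, -0.3415, 0.0074]
tool_rot: [3.14, -0.002, -0.0]
contact_force: [0.4, 0.8, 0.1]
opening: 0.0381
grip_force: 20.0
```

>>> move_arm(
  rows=[
    [0, 0, -2, 0, 1],
    [0, 0, 0, 0, 1],
    [0, 0, 0, 0, -0.3],
    [0, 0, 0, 0, -0.3],
    [0, 0, 0, 0, -0.3],
    [0, 0, 0, 0, -0.3],
    [0, 0, 5, 0, -0.3],
    [0, 0, 20, 0, -0.3],
    [0, 0, 30, 0, -0.3],
    [0, 0, 30, 0, -0.3],
    [0, 0, 40, 0, -0.3],
    [0, 0, 40, 0, -0.3],
  ],
)

```text
time: 6.0
tool_pos: [0.5192, -0.3405, 0.1704]
tool_rot: [-3.141, 0.0, -0.0]
contact_force: [0.3, -0.6, -0.2]
opening: 0.0597
grip_force: 0.0
```

```bash
cat > look.py <<'E'
from h import *
np.set_printoptions(precision=4,suppress=True)
G=[(.4236,.276),(.4414,.1278),(.4665,-.0035),(.4605,-.141),(.421,-.2575)]
t=vision.read_camera("top");s=vision.read_camera("side")
cv2.imwrite("t.png",t[:,:,::-1]);cv2.imwrite("s.png",s[:,:,::-1])
for n,im in(("top",t),("side",s)): print(n,flanges(n,im,G).round(4).tolist())
st=monitor.observe();print(st["time"],st["tool_pos"],st["qpos"])
E
python3 look.py; python3 - <<'E'
from h import *
t=cv2.imread("t.png")[:,:,::-1];s=cv2.imread("s.png")[:,:,::-1]
a=cv2.resize(t[170:250,315:415],None,fx=4,fy=4,interpolation=cv2.INTER_CUBIC)
b=cv2.resize(s[145:225,250:350],None,fx=4,fy=4,interpolation=cv2.INTER_CUBIC)
cv2.imwrite("pics/st1.png",np.hstack([a,b])[:,:,::-1])
E
```

```text
top [[0.4229, 0.2753, 0.0466], [0.4407, 0.127, 0.0516], [0.4655, -0.004, 0.0308], [0.4599, -0.1418, 0.0367], [0.4093, -0.2888, 0.0721]]
side [[0.4241, 0.2769, 0.0478], [0.4421, 0.1286, 0.0533], [0.4674, -0.0029, 0.0338], [0.4612, -0.1397, 0.0398], [0.4213, -0.2564, 0.0456]]
6.1 [ 0.522  -0.3427  0.1757] [-0.7036  0.5576  1.319  -0.      1.2528  0.8673]
```

View pics/st1.png

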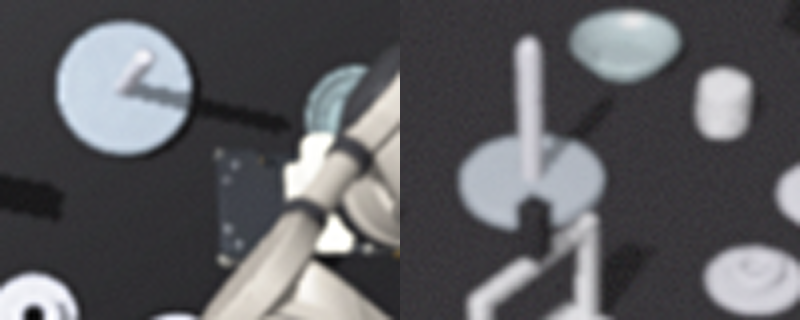

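```bash
python3 - <<'E'
from h import *
np.set_printoptions(precision=4,suppress=True)
q=lambda x,y,o:((x+.5)/4-.5+o[0],(y+.5)/4-.5+o[1])
print(tri(q(146,54,(315,170)),q(128,41,(250,145))), plane("side",[q(128,41,(250,145))],.132),plane("top",[q(146,54,(315,170))],.132))
t=cv2.imread("t.png")[:,:,::-1]
print(flanges("top",t,[(.65,-.2215)],z=.012,thr=100))
s=cv2.imread("s.png")[:,:,::-1]
# side-view base ellipse from read-off rim points
P=[(458,182),(605,180),(475,148),(480,214),(585,147),(575,217),(500,228)]
print(circ(plane("side",[q(x-400,y,(250,145)) for x,y in P],.012)))
# side-camera cap: base bottom mid, top
print(plane("side",[q(323,80,(250,145))],.04))
E
```

```text
[ 0.6507 -0.2213  0.1352] [[ 0.652  -0.2262  0.132 ]] [[ 0.6515 -0.2218  0.132 ]]
[[ 0.6492 -0.2206  0.0566]]
[ 0.6502 -0.2172  0.06  ]
[[ 0.5226 -0.3457  0.04  ]]
```

>>> move_arm(
  rows=[
    [-6.5, 39, 0, 0, -0.5],
    [-6.5, 39, 0, 0, -0.5],
    [-6.5, 39, 0, 0, -0.5],
    [-6.5, 39, 0, 0, -0.5],
    [-6.5, 39, 0, 0, -0.5],
    [-6.5, 39, 0, 0, -0.5],
    [-6.5, 39, 0, 0, -0.5],
    [-6.5, 39, 0, 0, -0.5],
    [-6.5, 39, 0, 0, -0.5],
    [-6.5, 39, 0, 0, -0.5],
    [-6.5, 39, 0, 0, -0.5],
    [-6, 39.5, 0, 0, -0.5],
  ],
)

```text
time: 7.3
tool_pos: [0.4413, 0.1292, 0.1687]
tool_rot: [3.141, -0.0, -0.0]
contact_force: [0.6, 1.3, 0.4]
opening: 0.0689
grip_force: 0.0
```

>>> move_arm(
  rows=[
    [0, 0, -40, 0, -0.5],
    [0, 0, -40, 0, -0.5],
    [0, 0, -40, 0, -0.5],
    [0, 0, -30, 0, -0.5],
    [0, 0, -8, 0, -0.5],
    [0, 0, -2, 0, -0.5],
    [0, 0, 0, 0, -0.5],
  ],
)

```text
time: 8.0
tool_pos: [0.4428, 0.1278, 0.0096]
tool_rot: [-3.142, -0.002, -0.0]
contact_force: [-0.4, 0.5, 0.2]
opening: 0.0689
grip_force: 0.0
```

>>> move_arm(
  rows=[
    [0, 0, 0, 0, 0.2],
    [0, 0, 0, 0, 1],
    [0, 0, 0, 0, 1],
    [0, 0, 0, 0, 1],
    [0, 0, 0, 0, 1],
    [0, 0, 0, 0, 1],
    [0, 0, 0, 0, 1],
    [0, 0, 0, 0, 1],
    [0, 0, 5, 0, 1],
    [0, 0, 20, 0, 1],
    [0, 0, 30, 0, 1],
    [0, 0, 30, 0, 1],
  ],
  newtons=30,
)

```text
time: 9.2
tool_pos: [0.4412, 0.1277, 0.0943]
tool_rot: [3.141, 0.002, -0.0]
contact_force: [1.6, -0.4, -3.1]
opening: 0.0386
grip_force: 30.0
```

>>> move_arm(
  rows=[
    [0, 0, 35, 0, 1],
    [0, 0, 35, 0, 1],
    [0, 0, 26, 0, 1],
    [23, -39, 0, 0, 1],
    [23, -39, 0, 0, 1],
    [23, -39, 0, 0, 1],
    [23, -39, 0, 0, 1],
    [23, -39, 0, 0, 1],
    [23, -39, 0, 0, 1],
    [23, -39, 0, 0, 1],
    [23, -39, 0, 0, 1],
    [20, -30, 0, 0, 1],
  ],
)

```text
time: 10.4
tool_pos: [0.6462, -0.2166, 0.1889]
tool_rot: [-3.141, 0.001, -0.001]
contact_force: [1.5, 0.6, -1.7]
opening: 0.0383
grip_force: 30.0
```

```bash
python3 look.py; python3 - <<'E'
from h import *
t=cv2.imread("t.png")[:,:,::-1];s=cv2.imread("s.png")[:,:,::-1]
a=cv2.resize(t[150:250,275:375],None,fx=4,fy=4,interpolation=cv2.INTER_CUBIC)
b=cv2.resize(s[105:205,230:330],None,fx=4,fy=4,interpolation=cv2.INTER_CUBIC)
cv2.imwrite("pics/st2.png",np.hstack([a,b])[:,:,::-1])
E
```

```text
top [[0.4229, 0.2753, 0.0466], [0.4005, 0.1137, 0.0657], [0.4102, 0.047, 0.0385], [0.4619, -0.1583, 0.0858], [0.4508, -0.2117, 0.06]]
side [[0.4242, 0.2768, 0.0478], [0.3478, 0.018, 0.0453], [0.4674, -0.0029, 0.0338], [0.4612, -0.1397, 0.0398], [0.4213, -0.2564, 0.0457]]
10.5 [ 0.6467 -0.2185  0.1877] [-0.4375  0.6682  1.0846 -0.0011  1.3895  1.1377]
```

View pics/st2.png

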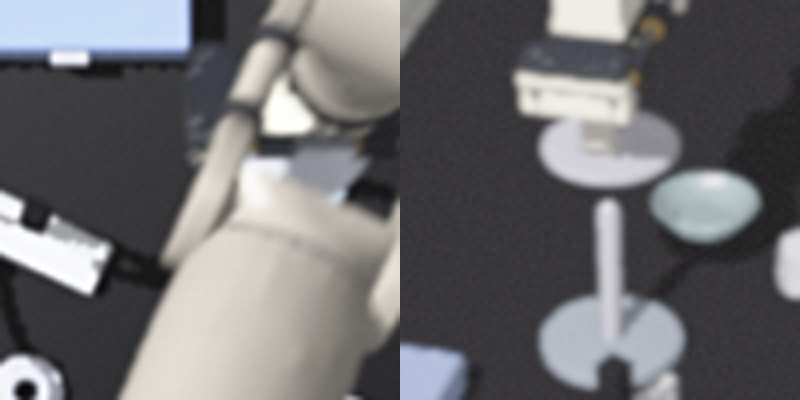

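>>> move_arm(
  rows=[
    [5, -7, 0, 0, 1],
    [0, 0, -15, 0, 1],
    [0, 0, -10, 0, 1],
    [0, 0, 0, 0, 1],
    [0, 0, 0, 0, 1],
  ],
)

```text
time: 11.0
tool_pos: [0.6509, -0.2205, 0.1649]
tool_rot: [-3.141, 0.0, 0.001]
contact_force: [0.6, -0.1, -2.1]
opening: 0.0383
grip_force: 30.0
```

```bash
python3 - <<'E'
from h import *
np.set_printoptions(precision=4,suppress=True)
P=[]
for i in range(6):
    s=vision.read_camera("side");P.append(monitor.observe()["tool_pos"])
print(np.mean(P,0),np.std(P,0))
b=cv2.resize(s[130:200,240:320],None,fx=8,fy=8,interpolation=cv2.INTER_CUBIC)
cv2.imwrite("pics/st3.png",b[:,:,::-1])
# predicted outline of the flange & spindle tip in the crop
for nm,c,z in(("tip",(.6505,-.2213),.134),("hole",(.650,-.221),.156)):
    print(nm,(proj("side",[*c,z])[0]+.5-[240,130])*8-.5)
a=np.linspace(0,2*np.pi,9)[:-1]
E
```

```text
[ 0.6512 -0.2211  0.1655] [0.0001 0.0002 0.0001]
tip [336.9411 205.2081]
hole [336.7681 154.7792]
```

View pics/st3.png

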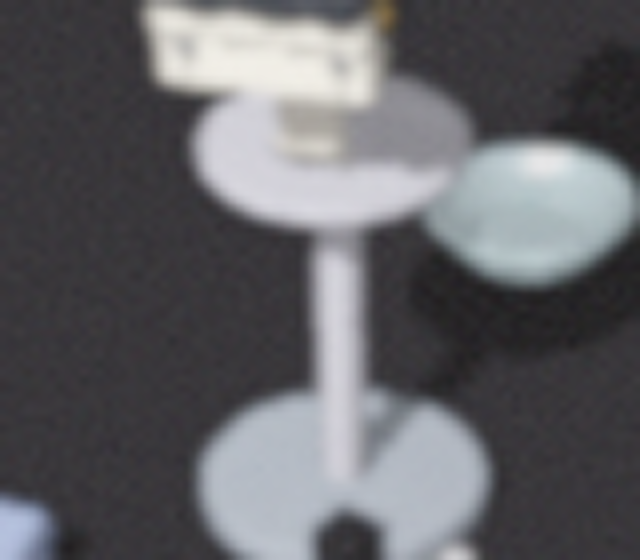

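>>> move_arm(
  rows=[
    [-1, 0, -8, 0, 1],
    [0, 0, -8, 0, 1],
    [0, 0, -6, 0, 1],
    [0, 0, -6, 0, 1],
    [0, 0, -6, 0, 1],
    [0, 0, -6, 0, 1],
    [0, 0, 0, 0, 1],
  ],
)

```text
time: 12.0
tool_pos: [0.6495, -0.221, 0.1234]
tool_rot: [-3.141, 0.002, -0.0]
contact_force: [-0.8, 0.1, -2.4]
opening: 0.0385
grip_force: 30.0
```

>>> move_arm(
  rows=[
    [0, 0, -15, 0, 1],
    [0, 0, -15, 0, 1],
    [0, 0, -8, 0, 1],
    [0, 0, 0, 0, 1],
    [0, 0, 0, 0, -0.5],
    [0, 0, 0, 0, -0.5],
    [0, 0, 0, 0, -0.5],
    [0, 0, 0, 0, -0.5],
    [0, 0, 0, 0, -0.5],
    [0, 0, 30, 0, -0.5],
    [0, 0, 35, 0, -0.5],
    [0, 0, 35, 0, -0.5],
  ],
)

```text
time: 13.2
tool_pos: [0.6498, -0.2211, 0.1878]
tool_rot: [-3.141, 0.001, -0.0]
contact_force: [0.8, -0.6, 0.1]
opening: 0.0689
grip_force: 0.0
```

```bash
python3 look.py; python3 - <<'E'
from h import *
s=cv2.imread("s.png")
cv2.imwrite("pics/st4.png",cv2.resize(s[100:360,210:400],None,fx=2.3,fy=2.3,interpolation=cv2.INTER_CUBIC))
E
```

```text
top [[0.4229, 0.2753, 0.0466], [0.4092, 0.1098, 0.0656], [0.4181, 0.0406, 0.0459], [0.4672, -0.1644, 0.0804], [0.4522, -0.2152, 0.0596]]
side [[0.4242, 0.2768, 0.0478], [0.3408, 0.0168, 0.0523], [0.4674, -0.0029, 0.0339], [0.4612, -0.1397, 0.0398], [0.4213, -0.2564, 0.0457]]
13.3 [ 0.6525 -0.2223  0.1934] [-0.4394  0.6707  1.0646 -0.0001  1.3951  1.1315]
```

View pics/st4.png

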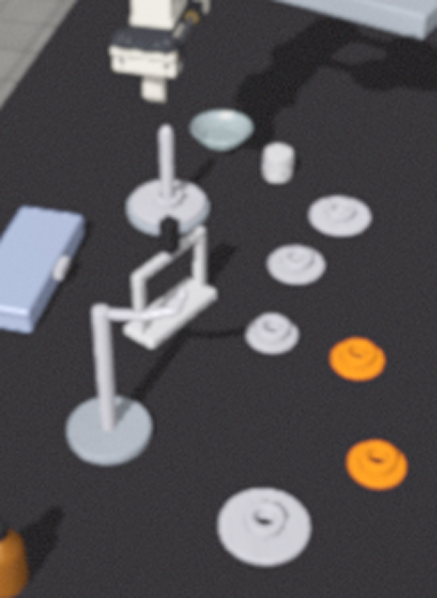

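>>> move_arm(
  rows=[
    [-32, 40, 0, 0, -0.5],
    [-32, 40, 0, 0, -0.5],
    [-32, 40, 0, 0, -0.5],
    [-32, 40, 0, 0, -0.5],
    [-32, 40, 0, 0, -0.5],
    [-32, 40, 0, 0, -0.5],
    [-33, 40, 0, 0, -0.5],
    [0, 45, 0, 0, -0.5],
    [0, 45, 0, 0, -0.5],
    [0, 45, 0, 0, -0.5],
    [0, 42, -20, 0, -0.5],
    [0, 40, -20, 0, -0.5],
  ],
)

```text
time: 14.5
tool_pos: [0.4307, 0.2707, 0.1467]
tool_rot: [-3.141, -0.002, 0.0]
contact_force: [0.9, 0.1, -0.4]
opening: 0.0694
grip_force: 0.0
```

>>> move_arm(
  rows=[
    [0, 0, -40, 0, -0.5],
    [0, 0, -40, 0, -0.5],
    [0, 0, -40, 0, -0.5],
    [0, 0, -15, 0, -0.5],
    [0, 0, -3, 0, -0.5],
    [0, 0, 0, 0, -0.5],
  ],
)

```text
time: 15.1
tool_pos: [0.4308, 0.2686, 0.0087]
tool_rot: [3.141, 0.0, -0.0]
contact_force: [-0.2, -0.7, 0.1]
opening: 0.069
grip_force: 0.0
```

>>> move_arm(
  rows=[
    [-3.5, 3.5, 0, 0, -0.5],
    [-3.5, 3.5, 0, 0, -0.5],
    [0, 0, 0, 0, -0.5],
    [0, 0, 0, 0, -0.5],
  ],
)

```text
time: 15.5
tool_pos: [0.4239, 0.2759, 0.0094]
tool_rot: [-3.141, -0.001, 0.0]
contact_force: [-0.0, 0.1, -1.0]
opening: 0.0685
grip_force: 0.0
```

```bash
cat > st.py <<'E'
from cell import monitor,vision
import numpy as np
P=[]
for i in range(3): vision.read_camera("side"); P.append(monitor.observe()["tool_pos"])
print(np.mean(P,0).round(4))
E
python3 st.py
```

```text
[0.424  0.2757 0.0091]
```

>>> move_arm(
  rows=[
    [0, 0, 0, 0, 0.2],
    [0, 0, 0, 0, 1],
    [0, 0, 0, 0, 1],
    [0, 0, 0, 0, 1],
    [0, 0, 0, 0, 1],
    [0, 0, 0, 0, 1],
    [0, 0, 0, 0, 1],
    [0, 0, 0, 0, 1],
    [0, 0, 5, 0, 1],
    [0, 0, 25, 0, 1],
    [0, 0, 35, 0, 1],
    [0, 0, 35, 0, 1],
  ],
)

```text
time: 16.85
tool_pos: [0.4232, 0.2754, 0.1098]
tool_rot: [3.141, 0.001, -0.0]
contact_force: [1.3, -0.3, -1.0]
opening: 0.0388
grip_force: 30.0
```

>>> move_arm(
  rows=[
    [0, 0, 35, 0, 1],
    [0, 0, 35, 0, 1],
    [0, 0, 12, 0, 1],
    [0, -35, 0, 0, 1],
    [0, -35, 0, 0, 1],
    [0, -35, 0, 0, 1],
    [0, -35, 0, 0, 1],
    [0, -35, 0, 0, 1],
    [20, -35, 0, 0, 1],
    [20, -35, 0, 0, 1],
    [20, -35, 0, 0, 1],
    [20, -35, 0, 0, 1],
  ],
)

```text
time: 18.05
tool_pos: [0.5041, -0.0409, 0.191]
tool_rot: [-3.141, -0.0, -0.0]
contact_force: [0.4, 0.5, -1.6]
opening: 0.0387
grip_force: 30.0
```

>>> move_arm(
  rows=[
    [25, -35, 0, 0, 1],
    [25, -35, 0, 0, 1],
    [25, -35, 0, 0, 1],
    [25, -35, 0, 0, 1],
    [25, -25, 0, 0, 1],
    [20, -15, 0, 0, 1],
    [0, 0, 0, 0, 1],
    [0, 0, 0, 0, 1],
  ],
)

```text
time: 18.85
tool_pos: [0.6482, -0.2191, 0.1899]
tool_rot: [-3.141, 0.002, -0.001]
contact_force: [-0.6, 0.4, -1.9]
opening: 0.0388
grip_force: 30.0
```

```bash
python3 st.py
```

```text
[ 0.6481 -0.2185  0.1907]
```

>>> move_arm(
  rows=[
    [1.5, -2.5, -15, 0, 1],
    [0, 0, -15, 0, 1],
    [0, 0, -12, 0, 1],
    [0, 0, -6, 0, 1],
    [0, 0, -6, 0, 1],
    [0, 0, -6, 0, 1],
    [0, 0, -6, 0, 1],
    [0, 0, 0, 0, 1],
  ],
)

```text
time: 19.8
tool_pos: [0.6499, -0.2217, 0.1238]
tool_rot: [-3.141, 0.001, -0.0]
contact_force: [0.6, -0.2, -1.5]
opening: 0.0389
grip_force: 30.0
```

>>> move_arm(
  rows=[
    [0, 0, -15, 0, 1],
    [0, 0, -15, 0, 1],
    [0, 0, -6, 0, 1],
    [0, 0, 0, 0, 1],
    [0, 0, 0, 0, -0.5],
    [0, 0, 0, 0, -0.5],
    [0, 0, 0, 0, -0.5],
    [0, 0, 0, 0, -0.5],
    [0, 0, 0, 0, -0.5],
    [0, 0, 30, 0, -0.5],
    [0, 0, 35, 0, -0.5],
    [0, 0, 33, 0, -0.5],
  ],
)

```text
time: 21.0
tool_pos: [0.6502, -0.2219, 0.1881]
tool_rot: [3.142, 0.0, -0.0]
contact_force: [0.4, 0.5, 0.5]
opening: 0.0687
grip_force: 0.0
```

```bash
python3 look.py; python3 - <<'E'
from h import *
s=cv2.imread("s.png")
cv2.imwrite("pics/st5.png",cv2.resize(s[140:260,250:390],None,fx=4,fy=4,interpolation=cv2.INTER_CUBIC))
E
```

```text
top [[0.3523, 0.1945, 0.01], [0.4096, 0.1095, 0.0656], [0.4186, 0.0401, 0.0464], [0.4673, -0.1647, 0.0803], [0.4514, -0.2159, 0.0601]]Traceback (most recent call last):
  File "look.py", line 6, in <module>
    for n,im in(("top",t),("side",s)): print(n,flanges(n,im,G).round(4).tolist())
                                               ~~~~~~~^^^^^^^^
  File "h.py", line 33, in flanges
    k=max(cs,key=cv2.contourArea)[:,0].astype(float)
      ~~~^^^^^^^^^^^^^^^^^^^^^^^^
ValueError: max() iterable argument is empty
```

View pics/st5.png

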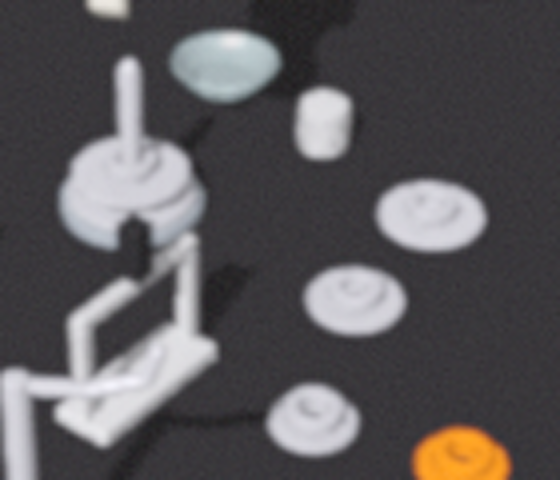

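```bash
cat > look.py <<'E'
from h import *
np.set_printoptions(precision=4,suppress=True)
G=[(.4665,-.0035),(.4605,-.141),(.421,-.2575)]
s=vision.read_camera("side");cv2.imwrite("s.png",s[:,:,::-1])
for g in G:
    try: print(g,flanges("side",s,[g]).round(4).tolist())
    except Exception as e: print(g,"none")
print(monitor.observe()["tool_pos"])
E
python3 look.py
```

```text
(0.4665, -0.0035) [[0.4675, -0.0029, 0.0339]]
(0.4605, -0.141) [[0.4611, -0.1397, 0.0398]]
(0.421, -0.2575) [[0.4212, -0.2564, 0.0457]]
[ 0.6515 -0.2224  0.19  ]
```

>>> move_arm(
  rows=[
    [-26, -4, 0, 0, -0.5],
    [-29, -4.5, 0, 0, -0.5],
    [-29, -4.5, 0, 0, -0.5],
    [-29, -4.5, 0, 0, -0.5],
    [-29, -4.5, 0, 0, -0.5],
    [-29, -4.5, 0, 0, -0.5],
    [-29, -4.5, 0, 0, -0.5],
    [-29, -5, 0, 0, -0.5],
    [0, 0, -30, 0, -0.5],
    [0, 0, -35, 0, -0.5],
    [0, 0, -35, 0, -0.5],
    [0, 0, -35, 0, -0.5],
  ],
)

```text
time: 22.35
tool_pos: [0.4204, -0.2573, 0.0498]
tool_rot: [-3.141, 0.001, -0.0]
contact_force: [0.5, -0.6, -0.1]
opening: 0.0687
grip_force: 0.0
```

>>> move_arm(
  rows=[
    [0, 0, -25, 0, -0.5],
    [0, 0, -12, 0, -0.5],
    [0, 0, -6, 0, -0.5],
    [0, 0, 0, 0, -0.5],
  ],
)

```text
time: 22.75
tool_pos: [0.4211, -0.2578, 0.0085]
tool_rot: [-3.141, 0.001, -0.0]
contact_force: [-0.1, -0.4, 0.2]
opening: 0.069
grip_force: 0.0
```

```bash
python3 st.py
```

```text
[ 0.4217 -0.2583  0.0095]
```

>>> move_arm(
  rows=[
    [0, 0, 0, 0, 0.2],
    [0, 0, 0, 0, 1],
    [0, 0, 0, 0, 1],
    [0, 0, 0, 0, 1],
    [0, 0, 0, 0, 1],
    [0, 0, 0, 0, 1],
    [0, 0, 0, 0, 1],
    [0, 0, 0, 0, 1],
    [0, 0, 5, 0, 1],
    [0, 0, 25, 0, 1],
    [0, 0, 35, 0, 1],
    [0, 0, 35, 0, 1],
  ],
)

```text
time: 24.1
tool_pos: [0.4207, -0.2573, 0.1094]
tool_rot: [-3.14, 0.002, -0.0]
contact_force: [0.9, -0.3, -0.6]
opening: 0.0383
grip_force: 30.0
```

>>> move_arm(
  rows=[
    [0, 0, 35, 0, 1],
    [0, 0, 35, 0, 1],
    [0, 0, 12, 0, 1],
    [29, 4.5, 0, 0, 1],
    [29, 4.5, 0, 0, 1],
    [29, 4.5, 0, 0, 1],
    [29, 4.5, 0, 0, 1],
    [29, 4.5, 0, 0, 1],
    [29, 4.5, 0, 0, 1],
    [29, 4.5, 0, 0, 1],
    [25, 4.5, 0, 0, 1],
    [0, 0, 0, 0, 1],
  ],
)

```text
time: 25.3
tool_pos: [0.6511, -0.2204, 0.1892]
tool_rot: [-3.14, 0.001, 0.002]
contact_force: [-0.8, -0.4, -1.1]
opening: 0.0384
grip_force: 30.0
```

```bash
python3 st.py
```

```text
[ 0.6489 -0.2214  0.1897]
```

>>> move_arm(
  rows=[
    [1, 0, -15, 0, 1],
    [0, 0, -15, 0, 1],
    [0, 0, -12, 0, 1],
    [0, 0, -6, 0, 1],
    [0, 0, -6, 0, 1],
    [0, 0, -6, 0, 1],
    [0, 0, -6, 0, 1],
    [0, 0, 0, 0, 1],
  ],
)

```text
time: 26.25
tool_pos: [0.6499, -0.2217, 0.1238]
tool_rot: [-3.141, 0.001, -0.0]
contact_force: [0.3, 0.1, -1.2]
opening: 0.0382
grip_force: 30.0
```

>>> move_arm(
  rows=[
    [0, 0, -15, 0, 1],
    [0, 0, -15, 0, 1],
    [0, 0, -6, 0, 1],
    [0, 0, 0, 0, 1],
    [0, 0, 0, 0, -0.5],
    [0, 0, 0, 0, -0.5],
    [0, 0, 0, 0, -0.5],
    [0, 0, 0, 0, -0.5],
    [0, 0, 0, 0, -0.5],
    [0, 0, 30, 0, -0.5],
    [0, 0, 35, 0, -0.5],
    [0, 0, 33, 0, -0.5],
  ],
)

```text
time: 27.45
tool_pos: [0.6502, -0.2219, 0.188]
tool_rot: [3.142, 0.0, -0.0]
contact_force: [-0.0, -0.2, 1.0]
opening: 0.0687
grip_force: 0.0
```

```bash
python3 look.py
```

```text
(0.4665, -0.0035) [[0.4674, -0.0029, 0.0339]]
(0.4605, -0.141) [[0.4612, -0.1397, 0.0398]]
(0.421, -0.2575) [[0.4584, -0.15, 0.0316]]
[ 0.6525 -0.2229  0.1951]
```

>>> move_arm(
  rows=[
    [-27, 11.5, 0, 0, -0.5],
    [-27, 11.5, 0, 0, -0.5],
    [-27, 11.5, 0, 0, -0.5],
    [-27, 11.5, 0, 0, -0.5],
    [-27, 11.5, 0, 0, -0.5],
    [-27, 11.5, 0, 0, -0.5],
    [-27.5, 11.5, 0, 0, -0.5],
    [0, 0, -30, 0, -0.5],
    [0, 0, -35, 0, -0.5],
    [0, 0, -35, 0, -0.5],
    [0, 0, -35, 0, -0.5],
    [0, 0, -25, 0, -0.5],
  ],
)

```text
time: 28.7
tool_pos: [0.4601, -0.1411, 0.025]
tool_rot: [-3.141, 0.001, -0.0]
contact_force: [-0.1, 0.9, 0.1]
opening: 0.0692
grip_force: 0.0
```

>>> move_arm(
  rows=[
    [0, 0, -14, 0, -0.5],
    [0, 0, -6, 0, -0.5],
    [0, 0, 0, 0, -0.5],
  ],
)

```text
time: 29.0
tool_pos: [0.4604, -0.1413, 0.0066]
tool_rot: [-3.141, 0.001, -0.0]
contact_force: [-1.0, -0.1, 0.7]
opening: 0.0685
grip_force: 0.0
```

```bash
python3 st.py
```

```text
[ 0.4612 -0.1416  0.0072]
```

>>> move_arm(
  rows=[
    [0, 0, 1.5, 0, 0.2],
    [0, 0, 0, 0, 1],
    [0, 0, 0, 0, 1],
    [0, 0, 0, 0, 1],
    [0, 0, 0, 0, 1],
    [0, 0, 0, 0, 1],
    [0, 0, 0, 0, 1],
    [0, 0, 0, 0, 1],
    [0, 0, 5, 0, 1],
    [0, 0, 25, 0, 1],
    [0, 0, 35, 0, 1],
    [0, 0, 35, 0, 1],
  ],
)

```text
time: 30.35
tool_pos: [0.4601, -0.141, 0.1091]
tool_rot: [-3.141, 0.002, -0.0]
contact_force: [1.1, -0.6, -1.0]
opening: 0.0387
grip_force: 30.0
```

>>> move_arm(
  rows=[
    [0, 0, 35, 0, 1],
    [0, 0, 35, 0, 1],
    [0, 0, 12, 0, 1],
    [27, -11.5, 0, 0, 1],
    [27, -11.5, 0, 0, 1],
    [27, -11.5, 0, 0, 1],
    [27, -11.5, 0, 0, 1],
    [27, -11.5, 0, 0, 1],
    [27, -11.5, 0, 0, 1],
    [27.5, -11.5, 0, 0, 1],
    [0, 0, 0, 0, 1],
    [0, 0, 0, 0, 1],
  ],
)

```text
time: 31.55
tool_pos: [0.6497, -0.2216, 0.189]
tool_rot: [-3.141, 0.002, -0.0]
contact_force: [-0.7, 0.5, -0.5]
opening: 0.0389
grip_force: 30.0
```

```bash
python3 st.py
```

```text
[ 0.6494 -0.2214  0.1901]
```

>>> move_arm(
  rows=[
    [0.5, 0, -15, 0, 1],
    [0, 0, -15, 0, 1],
    [0, 0, -12, 0, 1],
    [0, 0, -6, 0, 1],
    [0, 0, -6, 0, 1],
    [0, 0, -6, 0, 1],
    [0, 0, -6, 0, 1],
    [0, 0, 0, 0, 1],
  ],
)

```text
time: 32.5
tool_pos: [0.6504, -0.2217, 0.1233]
tool_rot: [-3.141, 0.001, -0.0]
contact_force: [0.7, 0.1, -1.4]
opening: 0.0388
grip_force: 30.0
```

>>> move_arm(
  rows=[
    [0, 0, -15, 0, 1],
    [0, 0, -15, 0, 1],
    [0, 0, -6, 0, 1],
    [0, 0, 0, 0, 1],
    [0, 0, 0, 0, -0.5],
    [0, 0, 0, 0, -0.5],
    [0, 0, 0, 0, -0.5],
    [0, 0, 0, 0, -0.5],
    [0, 0, 0, 0, -0.5],
    [0, 0, 30, 0, -0.5],
    [0, 0, 35, 0, -0.5],
    [0, 0, 35, 0, -0.5],
  ],
)

```text
time: 33.7
tool_pos: [0.6505, -0.2218, 0.1892]
tool_rot: [-3.141, 0.001, -0.0]
contact_force: [1.3, -0.2, 0.2]
opening: 0.0688
grip_force: 0.0
```

```bash
python3 look.py
```

```text
(0.4665, -0.0035) [[0.4674, -0.0029, 0.0339]]
(0.4605, -0.141) [[0.4722, -0.0298, 0.0138]]
(0.421, -0.2575) [[0.5158, -0.3567, 0.0281]]
[ 0.653  -0.2229  0.1969]
```

>>> move_arm(
  rows=[
    [-23, 27.2, 0, 0, -0.5],
    [-23, 27.2, 0, 0, -0.5],
    [-23, 27.2, 0, 0, -0.5],
    [-23, 27.2, 0, 0, -0.5],
    [-23, 27.2, 0, 0, -0.5],
    [-23, 27.2, 0, 0, -0.5],
    [-23, 27.2, 0, 0, -0.5],
    [-23, 27.6, 0, 0, -0.5],
    [0, 0, -30, 0, -0.5],
    [0, 0, -35, 0, -0.5],
    [0, 0, -35, 0, -0.5],
    [0, 0, -35, 0, -0.5],
  ],
)

```text
time: 34.95
tool_pos: [0.467, -0.0038, 0.0525]
tool_rot: [3.141, -0.002, 0.0]
contact_force: [1.6, 0.0, -0.3]
opening: 0.0689
grip_force: 0.0
```

>>> move_arm(
  rows=[
    [0, 0, -25, 0, -0.5],
    [0, 0, -14, 0, -0.5],
    [0, 0, -5, 0, -0.5],
    [0, 0, 0, 0, -0.5],
  ],
)

```text
time: 35.35
tool_pos: [0.4667, -0.0039, 0.009]
tool_rot: [-3.142, 0.001, -0.0]
contact_force: [-0.9, 0.3, -0.1]
opening: 0.0689
grip_force: 0.0
```

```bash
python3 st.py
```

```text
[ 0.4674 -0.004   0.0099]
```

>>> move_arm(
  rows=[
    [0, 0, 0, 0, 0.2],
    [0, 0, 0, 0, 1],
    [0, 0, 0, 0, 1],
    [0, 0, 0, 0, 1],
    [0, 0, 0, 0, 1],
    [0, 0, 0, 0, 1],
    [0, 0, 0, 0, 1],
    [0, 0, 0, 0, 1],
    [0, 0, 5, 0, 1],
    [0, 0, 25, 0, 1],
    [0, 0, 35, 0, 1],
    [0, 0, 35, 0, 1],
  ],
)

```text
time: 36.7
tool_pos: [0.4661, -0.0037, 0.11]
tool_rot: [-3.141, 0.002, -0.0]
contact_force: [1.4, -0.2, -0.9]
opening: 0.0394
grip_force: 30.0
```

>>> move_arm(
  rows=[
    [0, 0, 35, 0, 1],
    [0, 0, 35, 0, 1],
    [0, 0, 11, 0, 1],
    [23, -27.2, 0, 0, 1],
    [23, -27.2, 0, 0, 1],
    [23, -27.2, 0, 0, 1],
    [23, -27.2, 0, 0, 1],
    [23, -27.2, 0, 0, 1],
    [23, -27.2, 0, 0, 1],
    [23, -27.2, 0, 0, 1],
    [22.5, -27.2, 0, 0, 1],
    [0, 0, 0, 0, 1],
  ],
)

```text
time: 37.9
tool_pos: [0.6511, -0.2248, 0.187]
tool_rot: [-3.141, 0.002, -0.003]
contact_force: [-0.1, 0.7, -0.5]
opening: 0.0385
grip_force: 30.0
```

```bash
python3 st.py
```

```text
[ 0.6497 -0.2218  0.188 ]
```

>>> move_arm(
  rows=[
    [0, 0.5, -14, 0, 1],
    [0, 0, -15, 0, 1],
    [0, 0, -11, 0, 1],
    [0, 0, -6, 0, 1],
    [0, 0, -6, 0, 1],
    [0, 0, -6, 0, 1],
    [0, 0, -6, 0, 1],
    [0, 0, 0, 0, 1],
  ],
)

```text
time: 38.85
tool_pos: [0.6498, -0.2208, 0.1253]
tool_rot: [-3.141, 0.001, -0.0]
contact_force: [-0.9, 0.0, -1.3]
opening: 0.0387
grip_force: 30.0
```

>>> move_arm(
  rows=[
    [0, 0, -12, 0, 1],
    [0, 0, -10, 0, 1],
    [0, 0, -4, 0, 1],
    [0, 0, 0, 0, 1],
    [0, 0, 0, 0, -0.5],
    [0, 0, 0, 0, -0.5],
    [0, 0, 0, 0, -0.5],
    [0, 0, 0, 0, -0.5],
    [0, 0, 0, 0, -0.5],
    [0, 0, 30, 0, -0.5],
    [0, 0, 35, 0, -0.5],
    [0, 0, 35, 0, -0.5],
  ],
)

```text
time: 40.05
tool_pos: [0.65, -0.2209, 0.2012]
tool_rot: [-3.141, 0.001, -0.0]
contact_force: [0.5, 0.8, 0.3]
opening: 0.0686
grip_force: 0.0
```

```bash
python3 st.py; python3 - <<'E'
from h import *
s=vision.read_camera("side");cv2.imwrite("s.png",s[:,:,::-1])
crop(s,240,130,340,205,6,"pics/st6.png")
E
```

```text
[ 0.6522 -0.2219  0.2065]
```

View pics/st6.png

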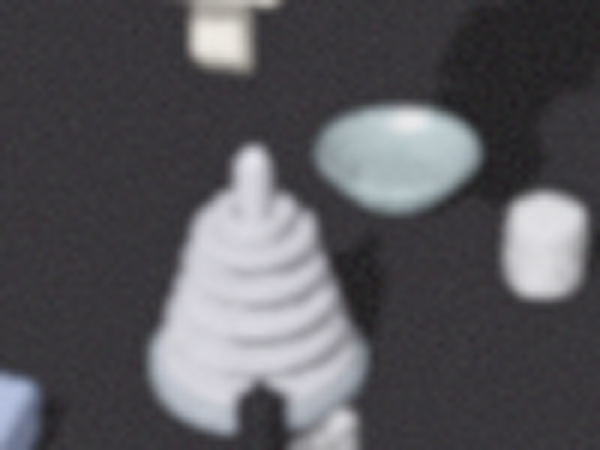

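>>> move_arm(
  rows=[
    [-26, -24, 0, 0, -0.3],
    [-26, -24, 0, 0, -0.3],
    [-26, -24, 0, 0, -0.3],
    [-26, -24, 0, 0, -0.3],
    [-26, -24, 0, 0, -0.3],
    [0, 0, -35, 0, -0.3],
    [0, 0, -35, 0, -0.3],
    [0, 0, -35, 0, -0.3],
    [0, 0, -35, 0, -0.3],
    [0, 0, -30, 0, -0.3],
    [0, 0, -15, 0, -0.3],
    [0, 0, 0, 0, -0.3],
  ],
)

```text
time: 41.45
tool_pos: [0.5186, -0.3396, 0.0122]
tool_rot: [-3.138, 0.005, -0.0]
contact_force: [1.0, 0.3, 0.0]
opening: 0.0595
grip_force: 0.0
```

```bash
python3 st.py
```

```text
[ 0.5204 -0.3411  0.0155]
```

>>> move_arm(
  rows=[
    [0, 0, -7, 0, -0.3],
    [0, 0, 0, 0, 0.2],
    [0, 0, 0, 0, 1],
    [0, 0, 0, 0, 1],
    [0, 0, 0, 0, 1],
    [0, 0, 0, 0, 1],
    [0, 0, 0, 0, 1],
    [0, 0, 0, 0, 1],
  ],
  newtons=20,
)

```text
time: 42.4
tool_pos: [0.5204, -0.3411, 0.0086]
tool_rot: [3.141, -0.0, -0.0]
contact_force: [-0.8, 0.1, 4.0]
opening: 0.0385
grip_force: 20.0
```

```bash
python3 st.py
```

```text
[ 0.5204 -0.3411  0.0086]
```

>>> move_arm(
  rows=[
    [0, 0, 6, 0, 1],
    [0, 0, 30, 0, 1],
    [0, 0, 40, 0, 1],
    [0, 0, 40, 0, 1],
    [0, 0, 40, 0, 1],
    [20, 18, 0, 0, 1],
    [25, 23, 0, 0, 1],
    [25, 23, 0, 0, 1],
    [25, 23, 0, 0, 1],
    [25, 23, 0, 0, 1],
    [9.5, 9.5, 0, 0, 1],
    [0, 0, 0, 0, 1],
  ],
)

```text
time: 43.75
tool_pos: [0.6504, -0.2198, 0.1635]
tool_rot: [-3.141, 0.001, 0.003]
contact_force: [-0.6, -0.5, -1.7]
opening: 0.0382
grip_force: 20.0
```

```bash
python3 st.py; python3 - <<'E'
from h import *
s=vision.read_camera("side")
crop(s,250,130,310,190,8,"pics/st7.png")
E
```

```text
[ 0.6491 -0.222   0.1638]
```

View pics/st7.png

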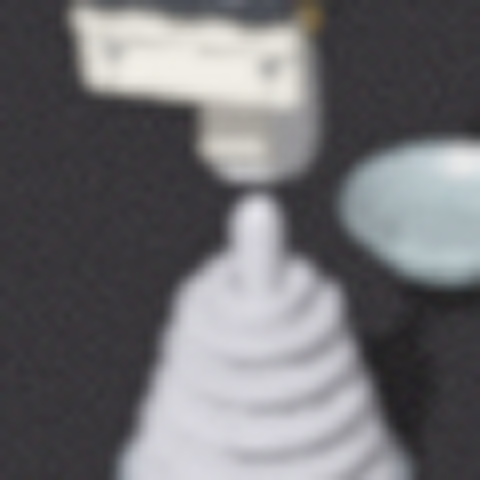

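>>> move_arm(
  rows=[
    [0.5, 0.5, -10, 0, 1],
    [0, 0, -8, 0, 1],
    [0, 0, -7, 0, 1],
    [0, 0, -7, 0, 1],
    [0, 0, -7, 0, 1],
    [0, 0, -4, 0, 1],
    [0, 0, -2, 0, 1],
    [0, 0, 0, 0, 1],
  ],
)

```text
time: 44.75
tool_pos: [0.6502, -0.2209, 0.119]
tool_rot: [-3.142, 0.0, -0.0]
contact_force: [0.2, 0.8, -0.9]
opening: 0.038
grip_force: 20.0
```

```bash
python3 st.py
```

```text
[ 0.6505 -0.221   0.1195]
```

>>> move_arm(
  rows=[
    [0, 0, -1.5, 0, 1],
    [0, 0, -1, 0, 1],
    [0, 0, 0, 0, 1],
    [0, 0, 0, 0, -0.5],
    [0, 0, 0, 0, -0.5],
    [0, 0, 0, 0, -0.5],
    [0, 0, 0, 0, -0.5],
    [0, 0, 0, 0, -0.5],
    [0, 0, 15, 0, -0.5],
    [0, 0, 35, 0, -0.5],
    [0, 0, 35, 0, -0.5],
    [0, 0, 35, 0, -0.5],
  ],
)

```text
time: 46.1
tool_pos: [0.6501, -0.2209, 0.238]
tool_rot: [3.142, 0.0, -0.0]
contact_force: [-0.4, -0.1, 0.0]
opening: 0.069
grip_force: 0.0
```

```bash
python3 - <<'E'
from h import *
t=vision.read_camera("top");s=vision.read_camera("side")
a=cv2.resize(t[185:235,258:308],None,fx=8,fy=8,interpolation=cv2.INTER_CUBIC)
b=cv2.resize(s[185:260,255:315],None,fx=8,fy=8,interpolation=cv2.INTER_CUBIC)[:, :400]
a=cv2.copyMakeBorder(a,0,200,0,0,cv2.BORDER_CONSTANT)
cv2.imwrite("pics/g1.png",np.hstack([a,b])[:,:,::-1])
print(monitor.observe()["tool_pos"])
E
```

```text
[ 0.65231842 -0.22188238  0.2433198 ]
```

View pics/g1.png

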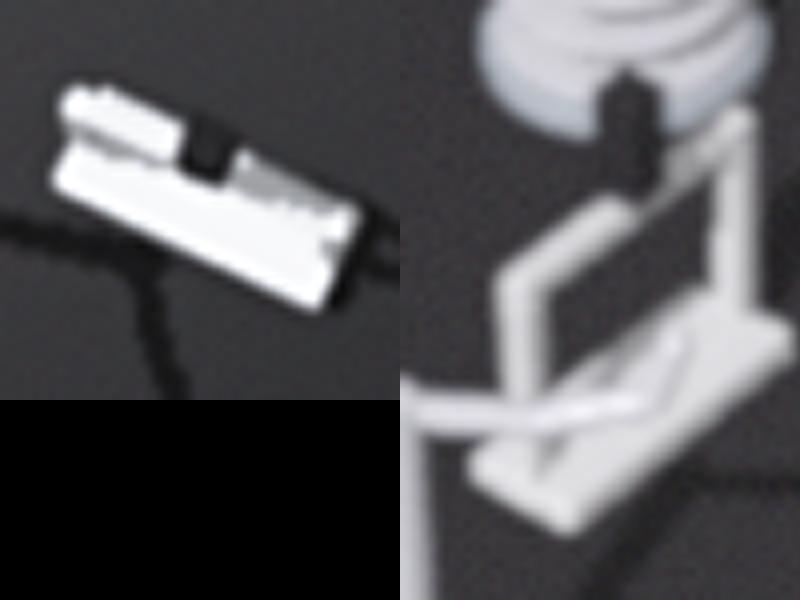

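```bash
python3 - <<'E'
from h import *
np.set_printoptions(precision=4,suppress=True)
T=lambda x,y:((x+.5)/8-.5+258,(y+.5)/8-.5+185)
S=lambda x,y:((x-400+.5)/8-.5+255,(y+.5)/8-.5+185)
obs=[("top",T(51,181),(-.022,.06,.006)),("top",T(321,312),(-.022,-.06,.003)),
("side",S(566,535),(-.022,.06,0)),("side",S(797,350),(-.022,-.06,.008)),("side",S(467,470),(.022,.06,.006)),
("side",S(495,283),(.005,.06,.1)),("side",S(755,110),(.005,-.06,.1)),
("top",T(62,97),(.005,.06,.1)),("top",T(361,212),(-.005,-.06,.1))]
def f(q):
    c,s=np.cos(q[2]),np.sin(q[2]);r=[]
    for n,uv,p in obs:
        P=[q[0]+c*p[0]-s*p[1],q[1]+s*p[0]+c*p[1],p[2]]
        r+=list(proj(n,P)[0]-uv)
    return np.array(r)
r=least_squares(f,[.593,-.016,-.483],loss="soft_l1");print(r.x,f(r.x).reshape(-1,2))
print("grip mid", tri(T(208,150),S(631,130)))
E
```

```text
[ 0.5926 -0.0133 -0.465 ] [[-0.0158  0.1129]
 [-1.177  -0.3848]
 [ 0.4897  0.4232]
 [-0.3639 -0.7911]
 [ 0.8148 -0.064 ]
 [ 0.5505 -0.7274]
 [-2.5368 -0.3688]
 [ 0.9434 -1.7496]
 [-2.9965  3.5073]]
grip mid [ 0.5927 -0.0155  0.126 ]
```

>>> move_arm(
  rows=[
    [-7, 26, 0, -0.09, -0.5],
    [-7, 26, 0, -0.09, -0.5],
    [-7, 26, 0, -0.09, -0.5],
    [-7, 26, 0, -0.1, -0.5],
    [-7, 26, 0, -0.1, -0.5],
    [-7, 26, 0, 0, -0.5],
    [-8, 26, 0, 0, -0.5],
    [-8, 24.5, 0, 0, -0.5],
    [0, 0, -25, 0, -0.5],
    [0, 0, -25, 0, -0.5],
    [0, 0, -20, 0, -0.5],
    [0, 0, 0, 0, -0.5],
  ],
)

```text
time: 47.4
tool_pos: [0.5901, -0.0141, 0.1633]
tool_rot: [3.139, 0.007, -0.47]
contact_force: [-0.7, 0.4, -0.4]
opening: 0.0688
grip_force: 0.0
```

```bash
python3 st.py
```

```text
[ 0.5921 -0.0145  0.1665]
```

Down 57 mm to 0.109 and close.

>>> move_arm(
  rows=[
    [0, 0, -25, 0, -0.5],
    [0, 0, -22, 0, -0.5],
    [0, 0, -10, 0, -0.5],
    [0, 0, 0, 0, 0],
    [0, 0, 0, 0, 1],
    [0, 0, 0, 0, 1],
    [0, 0, 0, 0, 1],
    [0, 0, 0, 0, 1],
    [0, 0, 0, 0, 1],
    [0, 0, 0, 0, 1],
    [0, 0, 0, 0, 1],
    [0, 0, 0, 0, 1],
  ],
  newtons=35,
)

```text
time: 48.75
tool_pos: [0.5924, -0.0145, 0.1099]
tool_rot: [3.142, -0.0, -0.47]
contact_force: [-0.3, -0.1, 1.0]
opening: 0.02
grip_force: 35.0
```

```bash
python3 st.py; python3 -c "
from cell import monitor
print(monitor.observe())"|grep -E "open|grip"
```

```text
[ 0.5924 -0.0145  0.1099]
       -1.44042992e-01,  5.00925304e-02]), 'tool_pos': array([ 0.59237901, -0.0144874 ,  0.10993441]), 'tool_rot': array([-3.14152843e+00, -3.03892144e-04, -4.70153375e-01]), 'contact_force': array([-0.11379627,  0.13268123,  3.35693168]), 'torque': array([0.09367407, 0.05597638, 0.02111251]), 'grip_force': 34.95355725288391, 'opening': 0.019822619313429855}
```

>>> move_arm(
  rows=[
    [0, 0, 5, 0, 1],
    [0, 0, 20, 0, 1],
    [0, 0, 35, 0, 1],
    [0, 0, 35, 0, 1],
    [0, 0, 35, 0, 1],
    [-22, 4, 0, 0.12, 1],
    [-23, 6, 0, 0.13, 1],
    [-23, 6, 0, 0.13, 1],
    [-23, 6, 0, 0.13, 1],
    [-23, 6, 0, 0.13, 1],
    [-23, 6, 0, 0.135, 1],
    [0, 0, 0, 0, 1],
  ],
)

```text
time: 50.1
tool_pos: [0.4522, 0.0203, 0.2396]
tool_rot: [-3.14, 0.003, 0.309]
contact_force: [1.5, 0.6, -2.7]
opening: 0.0196
grip_force: 35.0
```

```bash
python3 st.py; python3 -c "
from cell import monitor
print(monitor.observe()['tool_rot'])"
```

```text
[0.455  0.0196 0.2399]
[ 3.14118610e+00 -4.96450757e-04  3.03327365e-01]
```

>>> move_arm(
  rows=[
    [0, 18, 0, 0, 1],
    [0, 25, 0, 0, 1],
    [0, 25, 0, 0, 1],
    [0, 25, 0, 0, 1],
    [0.5, 18, 0, 0, 1],
    [0, 10.5, 0, 0, 1],
    [0, 0, 0, 0, 1],
    [0, 0, 0, 0, 1],
  ],
)

```text
time: 51.05
tool_pos: [0.456, 0.1405, 0.2395]
tool_rot: [3.141, 0.001, 0.305]
contact_force: [0.1, -0.3, -3.3]
opening: 0.0201
grip_force: 35.0
```

```bash
python3 st.py; python3 - <<'E'
from h import *
t=vision.read_camera("top");s=vision.read_camera("side")
a=cv2.resize(t[175:255,195:275],None,fx=5,fy=5,interpolation=cv2.INTER_CUBIC)
b=cv2.resize(s[160:280,240:320],None,fx=5,fy=5,interpolation=cv2.INTER_CUBIC)
a=cv2.copyMakeBorder(a,0,200,0,0,cv2.BORDER_CONSTANT)
cv2.imwrite("pics/g2.png",np.hstack([a,b])[:,:,::-1])
E
```

```text
[0.456  0.1402 0.2396]
```

View pics/g2.png

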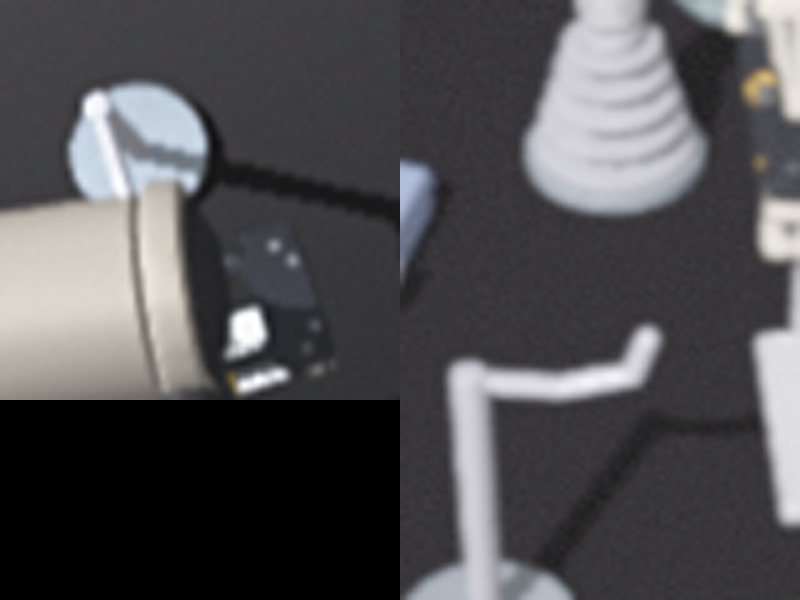

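```bash
python3 - <<'E'
from h import *
S=lambda x,y:((x-400+.5)/5-.5+240,(y+.5)/5-.5+160)
for p,z in(((562,386),.166),((652,330),.195),((469,372),.176)): print(plane("side",[S(*p)],z).round(4))
th=np.array([.57,.177]);d=np.array([np.cos(.305),np.sin(.305)])
for k in(0,-.04,.042):print(th+k*d)
E
```

```text
[[0.5707 0.1744 0.166 ]]
[[0.5313 0.1596 0.195 ]]
[[0.6115 0.1855 0.176 ]]
[0.57  0.177]
[0.53184612 0.16498827]
[0.61006157 0.18961231]
```

>>> move_arm(
  rows=[
    [12, 3.8, 0, 0, 1],
    [15, 4.7, 0, 0, 1],
    [15, 4.7, 0, 0, 1],
    [15, 4.7, 0, 0, 1],
    [15, 4.7, 0, 0, 1],
    [15, 4.7, 0, 0, 1],
    [15, 4.7, 0, 0, 1],
    [12, 3.8, 0, 0, 1],
    [0, 0, 0, 0, 1],
    [0, 0, 0, 0, 1],
  ],
)

```text
time: 52.3
tool_pos: [0.5694, 0.1764, 0.2394]
tool_rot: [3.142, 0.001, 0.304]
contact_force: [-0.5, -0.7, -2.9]
opening: 0.0199
grip_force: 35.0
```

```bash
python3 st.py
```

```text
[0.5692 0.1765 0.2397]
```

>>> move_arm(
  rows=[
    [0.8, 0, -10, 0, 1],
    [0, 0, -12, 0, 1],
    [0, 0, -10, 0, 1],
    [0, 0, -7, 0, 1],
    [0, 0, -4, 0, 1],
    [0, 0, -2, 0, 1],
    [0, 0, 0, 0, 1],
    [0, 0, 0, 0, 1],
  ],
)

```text
time: 53.25
tool_pos: [0.5708, 0.1768, 0.1951]
tool_rot: [3.141, -0.001, 0.305]
contact_force: [-0.2, 0.3, -1.9]
opening: 0.02
grip_force: 35.0
```

```bash
python3 st.py; python3 -c "
from cell import monitor
print(monitor.observe()['contact_force'])"
```

```text
[0.5708 0.1768 0.1952]
[ 0.36948077  0.3829455  -2.99666476]
```

>>> move_arm(
  rows=[
    [0, 0, -1.5, 0, 1],
    [0, 0, -1.5, 0, 1],
    [0, 0, 0, 0, 1],
    [0, 0, 0, 0, 1],
  ],
)

```text
time: 53.8
tool_pos: [0.5706, 0.1768, 0.1918]
tool_rot: [3.141, -0.0, 0.305]
contact_force: [-0.8, 0.8, -2.1]
opening: 0.0197
grip_force: 35.0
```

>>> move_arm(
  rows=[
    [0, 0, -1, 0, 1],
    [0, 0, 0, 0, 1],
    [0, 0, 0, 0, 1],
  ],
)

```text
time: 54.1
tool_pos: [0.5707, 0.1768, 0.1914]
tool_rot: [3.141, -0.001, 0.305]
contact_force: [-0.4, -0.4, 4.2]
opening: 0.0198
grip_force: 35.0
```

>>> move_arm(
  rows=[
    [0, 0, 0, 0, 0.55],
    [0, 0, 0, 0, 0.5],
    [0, 0, 0, 0, 0.4],
    [0, 0, 0, 0, 0.2],
    [0, 0, 0, 0, 0],
    [0, 0, 0, 0, -0.3],
    [0, 0, 0, 0, -0.5],
    [0, 0, 0, 0, -0.5],
    [0, 0, 0, 0, -0.5],
    [0, 0, 0, 0, -0.5],
    [0, 0, 0, 0, -0.5],
    [0, 0, 0, 0, -0.5],
  ],
  newtons=10,
)

```text
time: 55.3
tool_pos: [0.5706, 0.1768, 0.1908]
tool_rot: [3.142, -0.0, 0.305]
contact_force: [0.3, -0.3, 0.1]
opening: 0.0686
grip_force: 0.0
```

>>> move_arm(
  rows=[
    [0, 0, 5, 0, -0.5],
    [0, 0, 15, 0, -0.5],
    [0, 0, 30, 0, -0.5],
    [0, 0, 30, 0, -0.5],
    [-20, -20, 10, 0, -0.5],
    [-25, -35, 0, 0, -0.5],
    [-25, -35, 0, 0, -0.5],
    [0, -40, 0, 0, -0.5],
    [0, -40, 0, 0, -0.5],
    [0, -40, 0, 0, -0.5],
    [0, 0, 0, 0, -0.5],
    [0, 0, 0, 0, -0.5],
  ],
)

```text
time: 56.5
tool_pos: [0.5006, -0.0337, 0.2811]
tool_rot: [-3.141, -0.0, 0.303]
contact_force: [0.2, 0.1, -0.7]
opening: 0.0689
grip_force: 0.0
```

```bash
python3 st.py; python3 - <<'E'
from h import *
import time
S=[vision.read_camera("side") for i in range(10)]
t=vision.read_camera("top");s=S[-1]
print("motion",np.abs(S[0].astype(int)-s)[190:300,230:310].mean(),np.abs(S[4].astype(int)-s)[190:300,230:310].mean())
a=cv2.resize(t[165:265,180:340],None,fx=2.5,fy=2.5,interpolation=cv2.INTER_CUBIC)
b=cv2.resize(s[145:295,230:330],None,fx=4,fy=4,interpolation=cv2.INTER_CUBIC)
a=cv2.copyMakeBorder(a,0,350,0,0,cv2.BORDER_CONSTANT)
cv2.imwrite("pics/g3.png",np.hstack([a,b])[:,:,::-1])
E
```

```text
[ 0.5006 -0.0324  0.281 ]
motion 1.6908333333333334 1.695151515151515
```

View pics/g3.png

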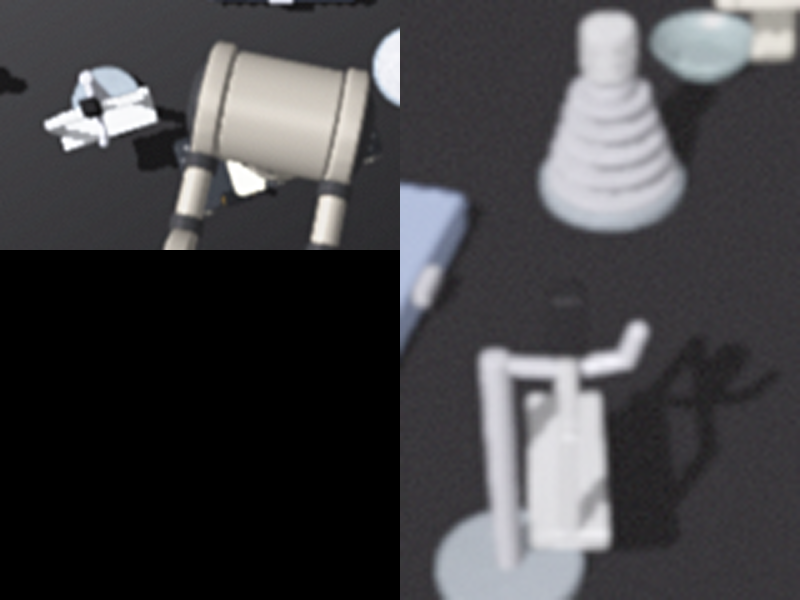

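The pictures show the guard hanging straight and still in the throat, with the five spacers stacked in order and the cap on the spindle's tip. I'm handing in.

```bash
python3 -c "
from cell import workorder
print(workorder.hand_in())"
```

```text
the job is handed in; nothing more can be done
None
```

The job is handed in at about 57 s of the 210 s allowed: all five spacers are on the spindle, widest at the bottom and hubs up. The cap is back on the tip, and the guard hangs still in the hook's throat. The hand-in gave no verdict, so this rests on my last pictures.

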